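Pack out the short tile and hold it flush

TASK

Of the two tiles on the setting-out board one is too short, so only behind that one is the gap to the rear fence wide enough for a spacer: take the pale beech spacer from the rack, stand it upright in that gap, down on the board, square to the fence and behind the middle of the tile, and let go of it. Then push the short tile straight back by its front edge until it is tight against the spacer and the spacer against the fence, so that the front edges of both tiles are flush and a border can be traced across them. Finish while still holding the short tile pressed there with a light, steady push, and leave the full-size tile, the red packer, the pigment jars and the pounce bag where they are.

Things in the scene. Friction and masses are not known exactly. Their poses are not given: they have to be found in the camera images.
- board: fixed plywood board 155 x 350 mm, top 12 mm above the table. Origin at table height; x points from the open front (x = -65 mm; tiles overhang it about 20 mm) to the rear fence (front face x = +70 mm, 20 mm thick, 10 mm above the board's top), y left. 5 mm high rails (inner faces y = +-163 mm) and a centre lath (6 mm wide, y = 0) make two bays 160 mm wide
- bay_left (a point): point on the board's top at the foot of the fence face, middle of the left (+y) bay; axes as the board
- bay_right (a point): the same for the right (-y) bay
- full_tile: full-size white bisque tile with a traced garden pattern, loose, 155 x 155 x 8 mm, 0.4 kg, lying in one bay with its back edge practically against the fence (no gap). Origin: centre of its underside; x towards the fence
- full_front (a point): middle of the full-size tile's front edge, at half its thickness; axes as the tile
- short_tile: short white traced tile, loose, 145 mm deep (x) x 150 wide (y) x 8, 0.3 to 0.5 kg, in the other bay (left or right varies). Gap from its back edge to the fence: 14 to 16 mm at first (tile askew by up to 0.012 rad), when its front edge stands about 4.5 mm proud; tight on the spacer it is flush. Origin on its underside, centre line, 82 mm from the front and 63 mm from the back edge; x towards the fence
- short_front (a point): middle of the short tile's front edge, at half its thickness: push here, towards the fence; axes as the tile
- short_back (a point): middle of the short tile's back edge, at half its thickness; the gap runs from here to the fence face
- spacer: pale beech spacer, loose, 10 mm thick (x) x 100 long (y) x 38 high (z), 25 to 45 g, dark hanging hole near one end. Origin: centre of its underside. Stands on edge in the rack. Grip it across the 10 mm by its upper 20 mm, so that in the gap the fingertips stay above the fence (10 mm above the board) and the tile (8 mm)
- rack: dark wooden rack, fixed, 118 x 100 x 18 mm; slots along y, slot floor 6 mm above the table, ridges 18 mm high. The spacer stands in the slot at x = -30 mm (13 mm wide), the red packer in the slot at x = +30 mm (21 mm wide). Origin: centre of its underside
- thick_packer: red packer, loose, 18 mm thick x 100 x 38 mm, too thick for the gap; stays in the rack. Origin: centre of its underside
- pigment_jar_blue: pigment jar with dark blue band and whitish lid, loose, 38 mm across, 52 mm high, behind the board. Origin: centre of its underside
- pigment_jar_black: pigment jar with black band and cream lid, loose, 38 mm across, 54 mm high, behind the board. Origin: centre of its underside
- pounce_pad: small black tied pounce bag, treated as rigid, loose, 35 x 39 x 40 mm, behind the board. Origin: centre of its underside
There are look-alikes about, which are no part of the job. Of the things like the spacer, leave any that is purple; of the rest the larger one is meant.

How it is judged:
By the outcome, as a careful person would: the job done as asked, in the order asked, and still so for the second after the job is handed in, while the arm keeps its last pose, push and grip.
It also fails if it takes over 48 s, if anything falls off the work surface, if the arm or the gripper's body presses on something with over 40 N, if the wrist force passes 120 N, or if a joint passes its speed limit or range.

ROBOT

A 6-joint arm with a two-finger parallel gripper is mounted at the origin on a cart in front of the work surface, level with it; the furniture and walls round the work are solid. World frame = base frame: x ahead of the robot, y to its left, z up, the work surface at z = 0. Lengths are in m, angles in rad, forces in N, time in s.
With the tool pointing down it reaches from about 0.4 to 0.825 m from the base axis. Payload 7 kg.
Tool frame: the origin (TCP) lies at the very end of the fingers, on their centre line; the grasp point (between the pads) lies 19 mm behind it; z points along the fingers, y is the direction in which the jaws open and shut (so a half turn about z gives the same grasp; the last joint's range is limited). The gripper opens to 88 mm and grips with 3 to 60 N. Pads are 19 mm wide; open, the fingers measure 130 mm over their backs; the gripper's body (78 mm by 193 mm) begins 47 mm behind the grasp point.
Start: joints at [-0.982, 0.359, 0.012, 0, -1.224, -0.288], TCP at [0.2, -0.645, 0.202] pointing down, gripper open.
Joint ranges: [-3.07, 3.07], [-1.43, 2.12], [-1.02, 1.25], [-3.03, 1.67], [-3.05, -0], [-3.03, 3.03]. Speed limits (rad/s): [2.39, 2.39, 3.01, 3.14, 3.14, 3.14].

INTERFACE

Orientations are given as [roll, pitch, yaw] about the fixed x, y, z axes, in that order (R = Rz(yaw) Ry(pitch) Rx(roll)).
In Python, from bench import manip gives the robot as it stands. The module is installed in compiled form; this text tells all that it offers.
- The arm moves only by the tool step_arm, never from a script. Its argument "moves" is a list of rows, each a list of 5 numbers: the shift along the world's x, y, z in m, then the turn about the world's z in rad, then the opening, from 0 (shut) to 1 (fully open). A call has exactly 10 rows; each row is the pose to reach, as a shift and turn from the pose commanded when the call began; what a row does not reach only later rows make up. A row lasts 1/8 s, in which the tool goes at most 62.5 mm and 10.7 degrees, less where a joint would pass 70% of its speed; a pose out of reach is approached as far as the arm can. A call with a gripper value outside its range is refused whole. The fingers move at their own pace and stop on an object; the grip force is fixed at half the most. Time passes only in rows, so rows that repeat a pose let the fingers close, or fill a call up. It gives the time, the measured TCP pose, the force and the opening at its end, in the units of the state.
- manip.state(): the state, without advancing time (a new reading comes with each control period).
- manip.capture(name): name is "scene" or "top" or "wrist"; returns the picture (384x512x3 uint8, red, green, blue); there is no depth.
- manip.get_calibration(name): a dict with "fx", "fy", "cx", "cy" (pixels), "k1" (the pictures are not rectified: a ray, as slopes to the right and down, at radius r is drawn at 1 + k1 r^2 times it, then the intrinsics apply), "eye" and "orientation" of the camera in the world; the wrist camera has in their place "tool_from_camera" (4x4, takes a point from camera to tool coordinates, whose origin is the TCP and whose axes are the flange's). Camera axes: x right, y down, z forward; pixel columns grow to the right and rows downward; lengths in m; the calibration is good to about 2 mm. A picture is of the moment at which its call begins: read the wrist's pose just before it. get_calibration takes no time and is no camera call.
- manip.sign_off(): hands the job in, once; it reports no verdict.
The state is a dict: "time": time; "joint_pos": joint angles; "dq": joint speeds; "effort": joint torques, N m; "ee_pos": TCP position; "tool_rot": TCP orientation; "wrist_force": force on the tool from outside, world axes, zero at the start; "torque": the same for the moment, N m; "finger_gap": opening from 0.0 (shut) to 1.0 (fully open).
Only numpy, scipy, OpenCV 4.12 (cv2) and the standard library are available. Lean on these libraries where they do the work, as an engineer would, in place of code of your own. Each camera call takes 0.05 s, during which the arm holds its last target. There are 200 camera calls.

## Working session

There is one attempt and no reset: what is moved stays moved. The work goes in short steps, Python scripts to look and compute and a tool call to move; the robot and the scene stay as the last step left them, time stands still between calls to the robot, and variables do not carry over. Pictures are saved under pics/ and viewed, about 8 in all and at most 12, crops included, and the job is handed in when it is done.

Besides the shell and the picture viewer there is one more tool, called after "Call:" as name(argument=value, ...) on one line, values as JSON. step_arm: Moves the arm, as the interface text tells. Its arguments: {"type":"object","properties":{"moves":{"type":"array","items":{"type":"array","items":{"type":"number"}}}},"required":["moves"]}

```bash
mkdir -p pics
cat > h.py <<'E'
import numpy as np, cv2
from scipy.spatial.transform import Rotation as R
from bench import manip
def save(img,name,crop=None,s=1):
    if crop: x0,y0,x1,y1=crop; img=img[y0:y1,x0:x1]
    cv2.imwrite('pics/'+name,cv2.resize(img[...,::-1],None,fx=s,fy=s,interpolation=cv2.INTER_CUBIC))
def cam(name,st=None):
    c=manip.get_calibration(name)
    if 'eye' in c:
        o=np.array(c['orientation'],float)
        M=o if o.shape==(3,3) else R.from_euler('xyz',o).as_matrix()
        return c,np.array(c['eye']),M
    T=np.array(c['tool_from_camera']); st=st or manip.state()
    W=np.eye(4);o=np.array(st['tool_rot'],float)
    W[:3,:3]=o if o.shape==(3,3) else R.from_euler('xyz',o).as_matrix()
    W[:3,3]=st['ee_pos'];W=W@T
    return c,W[:3,3],W[:3,:3]
def pix2w(C,uv,z):
    c,e,M=C; out=[]
    for u,v in np.atleast_2d(uv):
        d=np.array([(u-c['cx'])/c['fx'],(v-c['cy'])/c['fy']]);p=d.copy()
        for _ in range(20): p=d/(1+c['k1']*(p@p))
        r=M@np.array([p[0],p[1],1]); out.append(e+r*(z-e[2])/r[2])
    return np.array(out)
E
python3 - <<'E'
from h import *
print(manip.state())
for n in('scene','top','wrist'): print(n,manip.get_calibration(n))
a=manip.capture('scene');b=manip.capture('top')
cv2.imwrite('pics/top_raw.png',b[...,::-1]);cv2.imwrite('pics/scene_raw.png',a[...,::-1])
save(a,'s1.png',s=1.5);save(b,'t1.png',s=1.5)
E
```

```text
{'time': 0.0, 'joint_pos': array([-9.81880586e-01,  3.59398786e-01,  1.10728325e-02, -3.55201633e-04,
       -1.22403312e+00, -2.88069576e-01]), 'dq': array([-1.33597100e-05,  8.85399705e-04,  1.09093143e-03, -2.70474063e-03,
       -7.23919966e-04, -3.07163519e-04]), 'effort': array([ 7.56708178e-04, -5.82724249e+01,  2.93054527e+01,  6.99665576e+00,
        7.05490995e-03, -1.89223783e-04]), 'ee_pos': array([ 0.19983528, -0.64421801,  0.20092015]), 'tool_rot': array([ 3.13999943e+00, -1.23873181e-04, -2.84086737e+00]), 'wrist_force': array([0.58208494, 0.09019093, 0.03833707]), 'torque': array([ 0.05951626, -0.04890518, -0.01353324]), 'finger_gap': 0.9971427775766247}
scene {'fx': 416.40349995834123, 'fy': 416.40349995834123, 'cx': 254.39025626945553, 'cy': 181.81743525044368, 'k1': -0.04862864092982841, 'eye': array([-0.16241177,  0.61519462,  0.77680408]), 'orientation': array([-2.23273777,  0.01023132, -2.24074108])}
top {'fx': 378.2619445395546, 'fy': 378.2619445395546, 'cx': 260.404969557155, 'cy': 192.0458896520757, 'k1': -0.025204450712339514, 'eye': array([0.5113392 , 0.06439661, 0.89025598]), 'orientation': array([-3.09112208, -0.01907202, -1.55821838])}
wrist {'fx': 318.4496656276814, 'fy': 318.4496656276814, 'cx': 259.71533854635, 'cy': 192.5157938786666, 'k1': -0.05297773697825856, 'tool_from_camera': array([[-7.20229607e-04, -9.64287809e-01, -2.64855626e-01,
         6.97643532e-02],
       [ 9.99999727e-01, -7.38349315e-04, -3.11421241e-05,
         9.31098774e-05],
       [-1.65525999e-04, -2.64855576e-01,  9.64288078e-01,
        -1.82290587e-01],
       [ 0.00000000e+00,  0.00000000e+00,  0.00000000e+00,
         1.00000000e+00]])}
```

View pics/s1.png

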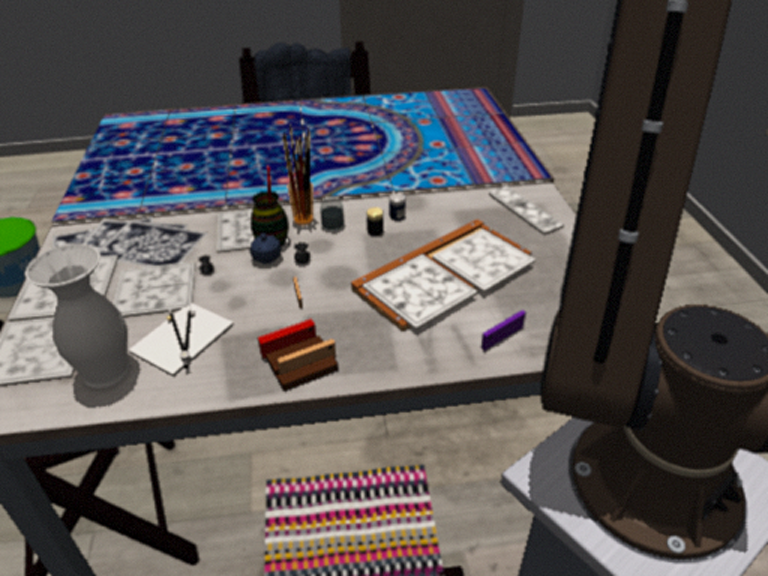

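View pics/t1.png

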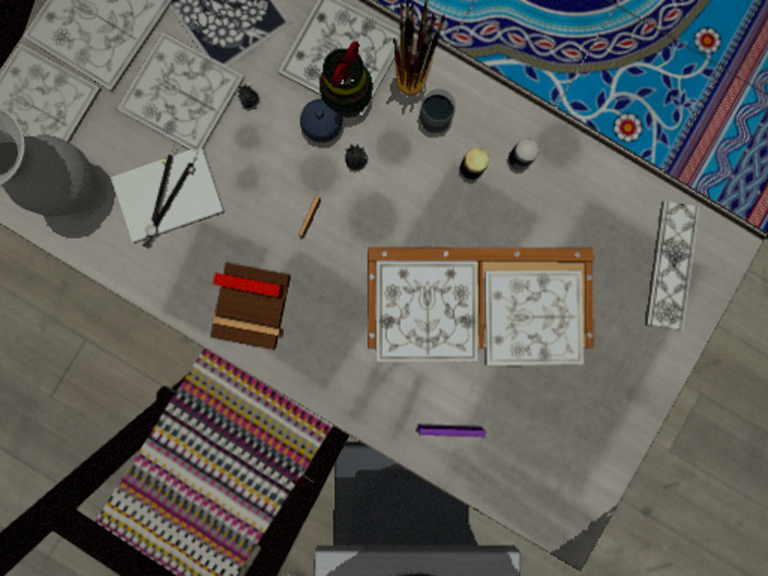

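The scene shows the rack on the left, with the red packer behind and the beech spacer in front at (247,327) in the 1.5x top view. The gap is behind the right-hand tile, at about (535,266). The small beech stick at (310,217) and the purple one at (450,431) are look-alikes. I'll enlarge both areas next.

Run:
```python
from h import *
b=cv2.imread('pics/top_raw.png')[...,::-1]
p=cv2.resize(b[155:250,238:402],None,fx=4.8,fy=4.8,interpolation=cv2.INTER_CUBIC)
q=cv2.resize(b[170:238,130:202],None,fx=8,fy=8,interpolation=cv2.INTER_CUBIC)
save(p,'board.png');save(q,'rack.png')
```

```text
(no output)
```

View pics/board.png

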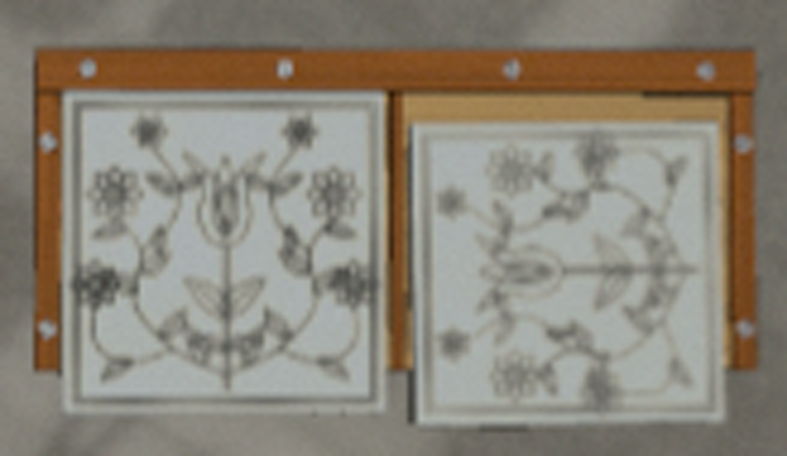

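View pics/rack.png

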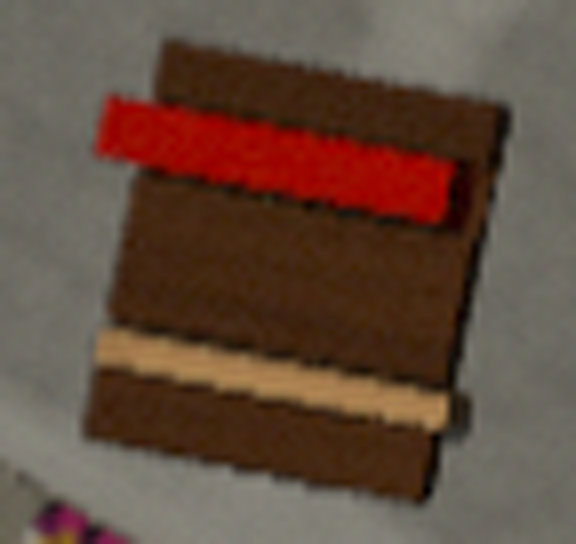

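Run:
```python
from h import *
C=cam('top')
def f(pts,s,o,z): 
    w=pix2w(C,(np.array(pts,float)+.5)/s-.5+np.array(o),z); print(np.round(w[:,:2]*1000,1).tolist()); return w
def ang(a,b): d=b-a; return np.arctan2(d[1],d[0])
print('spacer');w=f([(95,349),(447,411)],8,(130,170),.044);print(w.mean(0),np.linalg.norm(w[0]-w[1]),ang(w[1],w[0]))
print('rack');f([(165,40),(508,105),(425,500),(85,436)],8,(130,170),.018)
B=(238,155)
print('fence front top');w=f([(62,91),(757,91)],4.8,B,.022);print(ang(w[1],w[0]),w.mean(0))
print('fence rear top');w=f([(36,48),(755,50)],4.8,B,.022);print(ang(w[1],w[0]),w.mean(0))
print('full FL FR BL BR');f([(64,413),(386,411),(62,92),(385,92)],4.8,B,.020)
print('short');f([(417,424),(726,420),(411,122),(718,122)],4.8,B,.020)
print(C[2])
```

```text
spacer
[[503.6, 313.1], [487.6, 214.9]]
[0.49561041 0.26399618 0.044     ] 0.09952196782616982 1.4100129360542242
rack
[[592.6, 303.1], [575.1, 203.9], [461.4, 225.2], [478.4, 322.9]]
fence front top
[[597.7, 71.7], [602.7, -265.2]]
1.5856858612931477 [ 0.6002366  -0.09673349  0.022     ]
fence rear top
[[618.3, 84.5], [622.7, -264.3]]
1.5835150326964884 [ 0.62050166 -0.08992092  0.022     ]
full FL FR BL BR
[[443.8, 68.6], [446.4, -85.5], [597.4, 71.7], [599.7, -84.2]]
short
[[440.4, -100.4], [443.7, -250.0], [585.4, -96.9], [587.6, -246.6]]
[[ 0.01257533 -0.99863553  0.05068472]
 [-0.99973905 -0.01352364 -0.01841055]
 [ 0.01907087 -0.05043997 -0.998545  ]]
```

Call:
step_arm(moves=[[0.03,0.05,0,0.13,0.35],[0.058,0.1,0,0.27,0.35],[0.087,0.15,0,0.41,0.35],[0.115,0.2,0,0.55,0.35],[0.144,0.25,0,0.69,0.35],[0.173,0.3,0,0.83,0.35],[0.202,0.35,0,0.97,0.35],[0.23,0.4,0,1.05,0.35],[0.26,0.45,0,1.109,0.35],[0.265,0.51,0,1.109,0.35]])

```text
time: 1.35
ee_pos: [0.4661, -0.1329, 0.2014]
tool_rot: [3.141, -0.0, -1.731]
wrist_force: [0.3, 1.1, 0.2]
finger_gap: 0.35
```

Call:
step_arm(moves=[[0.005,0.06,0,0,0.35],[0.01,0.12,-0.01,0,0.35],[0.015,0.18,-0.02,0,0.35],[0.02,0.24,-0.03,0,0.35],[0.025,0.3,-0.04,0,0.35],[0.031,0.36,-0.05,0,0.35],[0.031,0.399,-0.06,0,0.35],[0.031,0.399,-0.07,0,0.35],[0.031,0.399,-0.07,0,0.35],[0.031,0.399,-0.07,0,0.35]])

```text
time: 2.6
ee_pos: [0.4961, 0.2635, 0.1322]
tool_rot: [-3.141, 0.0, -1.733]
wrist_force: [-0.1, -0.5, 1.3]
finger_gap: 0.349
```

Run:
```python
from h import *
st=manip.state();print(st['time'],st['ee_pos'],st['tool_rot'],st['wrist_force'],st['finger_gap'],st['joint_pos'])
C=cam('wrist',st);a=manip.capture('wrist');save(a,'w1.png',s=1.5)
c,e,M=C
for p in ([.5036,.3131,.044],[.4876,.2149,.044]):
    q=M.T@(np.array(p)-e);q=q[:2]/q[2];q=q*(1+c['k1']*(q@q));print((q*c['fx']+[c['cx'],c['cy']])*1.5)
```

```text
2.6 [0.49608852 0.26349881 0.13222337] [-3.14141777e+00  5.47140691e-05 -1.73259202e+00] [-0.0660744  -0.4520783   1.32797318] 0.34930545624870196 [ 8.36804722e-01  2.30095753e-01 -3.38442746e-01  1.39328694e-04
 -1.00211714e+00 -9.98675443e-01]
[392.69975005 361.58564192]
[392.82661387 197.00105792]
```

View pics/w1.png

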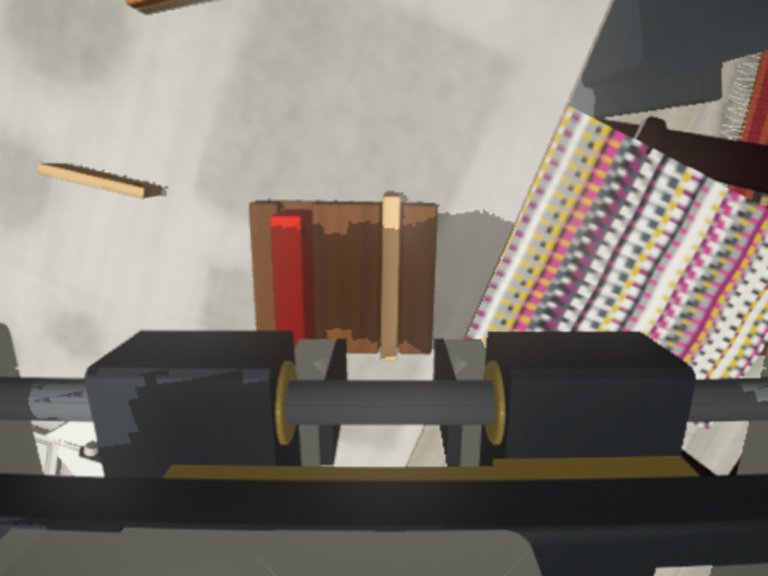

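The wrist view shows the spacer (x≈391, rows 197–360) centred between the fingers, which matches the prediction. I'll descend and grip.

Call:
step_arm(moves=[[0,0,-0.03,0,0.35],[0,0,-0.06,0,0.35],[0,0,-0.085,0,0.35],[0,0,-0.1,0,0.35],[0,0,-0.11,0,0.35],[0,0,-0.11,0,0.35],[0,0,-0.11,0,0.0],[0,0,-0.11,0,0.0],[0,0,-0.11,0,0.0],[0,0,-0.11,0,0.0]])

```text
time: 3.9
ee_pos: [0.4961, 0.2645, 0.0221]
tool_rot: [-3.141, 0.0, -1.732]
wrist_force: [-0.8, 0.2, 0.1]
finger_gap: 0.011
```

Call:
step_arm(moves=[[0,0,0,0,0.0],[0,0,0,0,0.0],[0,0,0.01,0,0.0],[0,0,0.03,0,0.0],[0,0,0.06,0,0.0],[0,0,0.1,0,0.0],[0,0,0.12,0,0.0],[0,0,0.12,0,0.0],[0,0,0.12,0,0.0],[0,0,0.12,0,0.0]])

```text
time: 5.15
ee_pos: [0.4955, 0.2639, 0.141]
tool_rot: [3.141, -0.001, -1.732]
wrist_force: [0.9, 0.1, -0.6]
finger_gap: 0.001
```

Run:
```python
from h import *
st=manip.state();print(st['time'],st['ee_pos'],st['tool_rot'],st['wrist_force'],st['finger_gap'])
a=manip.capture('wrist');cv2.imwrite('pics/w2.png',a[...,::-1])
```

```text
5.15 [0.49552364 0.26390199 0.1410357 ] [ 3.14064211e+00 -1.27591394e-03 -1.73182561e+00] [ 0.85804898  0.1050286  -0.57619924] 0.0007037107619359608
```

View pics/w2.png

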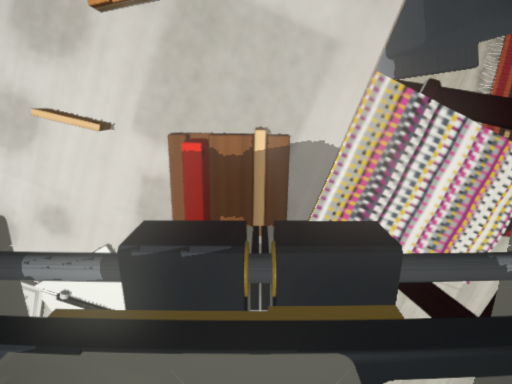

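The spacer stayed in the rack and the fingers closed fully, so the grasp failed. I'll check the heights in a scene crop and a wrist crop.

Run:
```python
from h import *
a=manip.capture('scene');w=cv2.imread('pics/w2.png')[...,::-1]
o=cv2.imread('pics/scene_raw.png')[...,::-1]
A=cv2.resize(a[170:270,150:250],(400,400),interpolation=cv2.INTER_CUBIC)
O=cv2.resize(o[170:270,150:250],(400,400),interpolation=cv2.INTER_CUBIC)
save(np.hstack([O,A]),'cmp.png')
b=manip.capture('top');cv2.imwrite('pics/top2.png',b[...,::-1])
def proj(C,p):
    c,e,M=C;q=M.T@(np.array(p)-e);q=q[:2]/q[2];q=q*(1+c['k1']*(q@q));return q*c['fx']+[c['cx'],c['cy']]
S=cam('scene');W=cam('wrist')
for z in(.006,.018,.03,.044):
  for p in ([.5036,.3131,z],[.4876,.2149,z]):
    print(z,(proj(S,p)-[150,170]+.5)*4-.5,proj(W,p))
st=manip.state();print('tcp',(proj(S,st['ee_pos'])-[150,170]+.5)*4-.5,proj(W,st['ee_pos']))
```

```text
0.006 [147.93932957 326.89816922] [261.03909849 222.59555727]
0.006 [291.90234149 270.2585599 ] [261.11792632 127.20831944]
0.018 [145.76495023 313.61720643] [261.07819379 226.73831455]
0.018 [290.81762247 257.02509915] [261.16377605 128.02827433]
0.03 [143.56046033 300.1395956 ] [261.1201252  231.18381615]
0.03 [289.71838582 243.60323629] [261.2133099  128.91418738]
0.044 [140.9497186  284.16166705] [261.17305554 236.79869011]
0.044 [288.41723172 227.70121912] [261.27637702 130.04225327]
tcp [201.38902614 136.77241276] [261.63033068 224.60885204]
```

View pics/cmp.png

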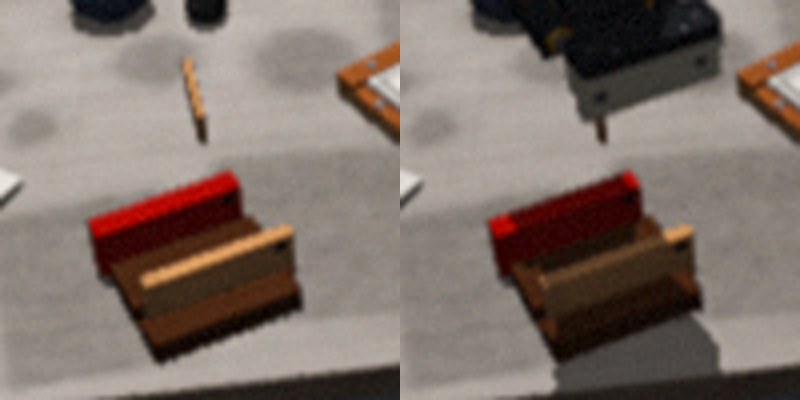

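Run:
```python
from h import *
w=cv2.imread('pics/w2.png')[...,::-1];save(w,'w2c.png',(210,110,310,320),2.85)
x=cv2.imread('pics/w1.png')[...,::-1];a=cv2.resize(x[165:480,270:510],None,fx=1.9,fy=1.9);b=cv2.imread('pics/w2c.png')[...,::-1]
save(np.hstack([a[:598],cv2.copyMakeBorder(b[:598],0,598-b[:598].shape[0],0,0,cv2.BORDER_CONSTANT)]),'fing.png')
```

```text
(no output)
```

View pics/fing.png

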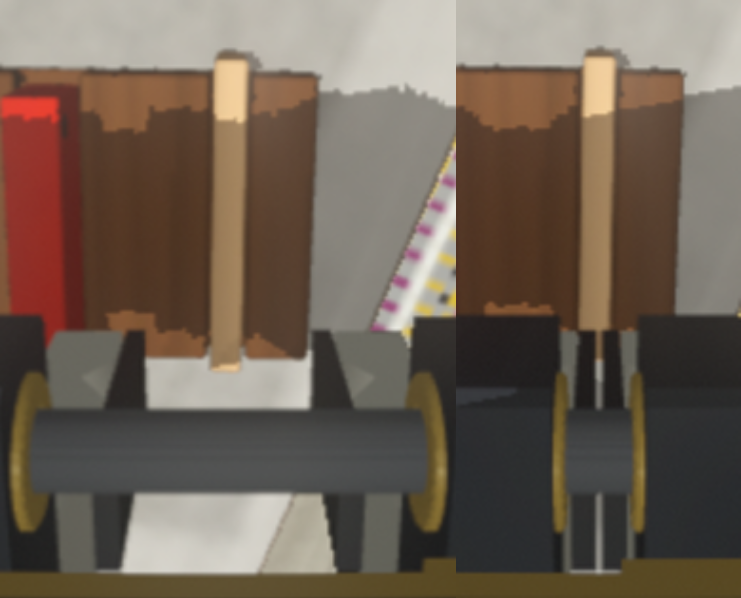

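Call:
step_arm(moves=[[0,0,0,0,0.35],[0,0,0,0,0.35],[0,0,0,0,0.35],[0,0,-0.04,0,0.35],[0,0,-0.08,0,0.35],[0,0,-0.1,0,0.35],[0,0,-0.115,0,0.35],[0,0,-0.12,0,0.35],[0,0,-0.12,0,0.35],[0,0,-0.12,0,0.35]])

```text
time: 6.55
ee_pos: [0.4965, 0.2648, 0.0227]
tool_rot: [-3.141, 0.001, -1.732]
wrist_force: [0.5, -0.4, 0.1]
finger_gap: 0.351
```

Run:
```python
from h import *
st=manip.state();print(st['time'],st['ee_pos'],st['tool_rot'],st['wrist_force'],st['finger_gap'])
a=manip.capture('wrist');s=manip.capture('scene')
A=cv2.resize(a[100:330,160:360],(480,552));S=cv2.resize(s[170:260,150:250],None,fx=3.1,fy=3.1,interpolation=cv2.INTER_CUBIC)
save(np.hstack([A,cv2.copyMakeBorder(S,0,552-S.shape[0],0,0,cv2.BORDER_CONSTANT)]),'d.png')
```

```text
6.55 [0.49645208 0.26476378 0.02272887] [-3.14067818e+00  1.16116139e-03 -1.73166641e+00] [ 0.48424235 -0.35227797  0.05943585] 0.35093715235511963
```

View pics/d.png

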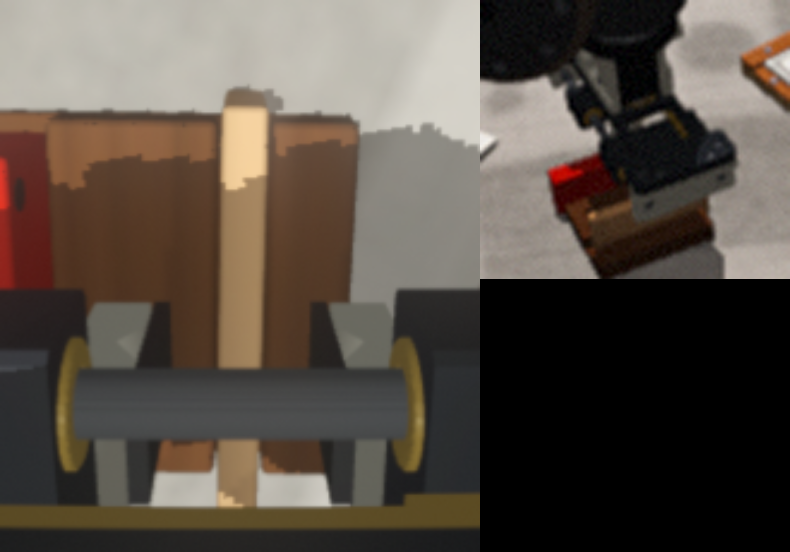

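The fingers clearly straddle the spacer: gap edges at x≈160 and 320, spacer at 218–266. I'll close again and watch the readings.

Call:
step_arm(moves=[[0,0,0,0,0.2],[0,0,0,0,0.2],[0,0,0,0,0.15],[0,0,0,0,0.15],[0,0,0,0,0.12],[0,0,0,0,0.12],[0,0,0,0,0.1],[0,0,0,0,0.1],[0,0,0,0,0.1],[0,0,0,0,0.1]])

```text
time: 7.9
ee_pos: [0.4959, 0.2643, 0.0219]
tool_rot: [3.142, -0.0, -1.732]
wrist_force: [0.1, -0.4, 0.3]
finger_gap: 0.098
```

Run:
```python
from h import *
st=manip.state();print(st['time'],st['ee_pos'],st['tool_rot'],st['wrist_force'],st['torque'],st['finger_gap'])
a=manip.capture('wrist')
save(a,'e.png',(160,100,360,330),2.4)
```

```text
7.9 [0.49594641 0.26433676 0.02185951] [ 3.14157381e+00 -6.76306922e-06 -1.73180117e+00] [ 0.07194301 -0.4422468   0.29568399] [-0.00030037  0.15002698 -0.04167264] 0.09767083631223387
```

View pics/e.png

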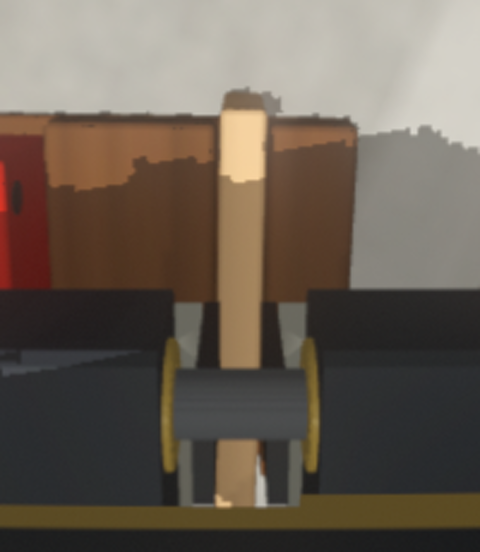

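Call:
step_arm(moves=[[0,0,0,0,0.08],[0,0,0,0,0.06],[0,0,0,0,0.05],[0,0,0,0,0.05],[0,0,0,0,0.05],[0,0,0,0,0.05],[0,0,0,0,0.05],[0,0,0,0,0.05],[0,0,0,0,0.05],[0,0,0,0,0.05]])

```text
time: 9.2
ee_pos: [0.496, 0.2643, 0.0219]
tool_rot: [3.142, -0.0, -1.732]
wrist_force: [0.0, 1.1, -0.6]
finger_gap: 0.051
```

Run:
```python
from h import *
st=manip.state();print(st['time'],st['ee_pos'],st['tool_rot'],st['wrist_force'],st['torque'],st['finger_gap'])
a=manip.capture('wrist');b=cv2.imread('pics/e.png')[...,::-1]
A=cv2.resize(a[100:330,160:360],None,fx=2.4,fy=2.4,interpolation=cv2.INTER_CUBIC)
save(A[:,100:400],'f.png')
d=np.abs(A.astype(int)-b).sum(2);print('diff cols rows110-290',d[110:290].mean(0)[150:340:6].round())
```

```text
9.2 [0.4959578  0.26431521 0.02185082] [ 3.14157578e+00 -1.64355085e-06 -1.73181651e+00] [ 0.03583624  1.09437948 -0.57379304] [-0.00471543  0.06739082 -0.01763708] 0.05105808714222218
diff cols rows110-290 [2. 1. 2. 1. 1. 2. 2. 2. 1. 1. 2. 1. 1. 1. 1. 1. 1. 1. 1. 1. 1. 1. 1. 2.
 2. 2. 2. 2. 1. 2. 1. 2.]
```

Run:
```python
from h import *
f=cv2.imread('pics/f.png')[...,::-1];e=cv2.imread('pics/e.png')[...,::-1][:,100:400]
for n,im in(('e',e),('f',f)):
  for r in(290,320,350,470): print(n,r,' '.join('%d/%d'%(p[0],p[2]) for p in im[r,60:230:6].astype(int)))
```

```text
e 290 49/33 49/34 57/33 74/32 76/32 78/34 80/34 81/35 77/34 68/30 142/79 153/87 157/89 160/91 162/92 163/92 161/92 102/53 79/36 86/38 85/38 84/38 82/37 81/38 80/38 54/37 52/37 52/37 53/37
e 320 38/33 37/32 41/37 103/93 105/94 105/94 106/95 64/55 38/29 38/29 110/63 154/86 155/88 160/91 161/92 163/93 160/91 64/41 42/31 42/30 91/81 106/94 105/94 105/94 92/83 42/35 42/36 40/35 40/36
e 350 34/31 84/37 96/38 93/50 110/99 117/105 97/87 37/31 36/30 37/30 110/64 153/87 156/89 159/90 161/91 163/94 157/89 56/36 39/31 39/31 42/33 112/100 119/106 106/94 92/39 100/41 56/35 39/35 40/38
e 470 40/41 93/40 91/39 67/59 100/89 87/79 48/47 49/49 49/48 54/41 146/81 150/84 152/86 155/88 158/90 160/90 166/137 120/62 48/47 50/48 49/48 51/49 99/90 99/89 47/36 109/44 70/36 45/47 45/48
f 290 49/34 48/33 47/33 48/33 50/34 59/32 80/33 80/34 78/33 67/30 142/79 153/86 157/89 159/91 162/91 163/92 162/92 102/53 78/35 86/38 84/37 83/38 56/36 54/37 54/37 52/37 51/36 51/36 50/37
f 320 37/34 37/32 36/32 37/32 37/31 44/37 104/94 105/94 106/95 48/40 38/28 43/31 154/87 159/91 162/91 131/75 38/30 41/30 71/62 105/94 105/94 105/93 42/34 42/34 42/35 40/35 40/34 39/34 39/34
f 350 37/35 37/35 37/35 39/36 53/32 98/38 96/49 115/103 95/85 35/30 35/29 37/29 152/86 158/89 161/91 117/66 35/29 37/30 39/32 111/98 115/99 95/42 99/40 42/34 43/38 40/37 39/36 39/37 39/38
f 470 45/48 46/49 47/48 47/48 64/36 107/43 86/74 99/88 48/46 49/47 49/48 58/44 152/85 155/87 158/90 160/90 48/47 49/47 50/48 53/51 100/91 82/52 113/45 43/40 47/49 46/49 46/47 46/47 45/47
```

The finger pixels cut into the spacer's visible top, and no force is felt. The finger parallax also puts the tips about 20 mm higher than the reported TCP. So the fingertips may be above the spacer. I'll reopen and creep down, watching the force.

Call:
step_arm(moves=[[0,0,0,0,0.35],[0,0,0,0,0.35],[0,0,0,0,0.35],[0,0,0,0,0.35],[0,0,-0.001,0,0.35],[0,0,-0.002,0,0.35],[0,0,-0.003,0,0.35],[0,0,-0.004,0,0.35],[0,0,-0.005,0,0.35],[0,0,-0.005,0,0.35]])

```text
time: 10.5
ee_pos: [0.4959, 0.2643, 0.0168]
tool_rot: [3.141, -0.0, -1.732]
wrist_force: [0.5, 0.2, -0.5]
finger_gap: 0.346
```

Call:
step_arm(moves=[[0,0,-0.001,0,0.35],[0,0,-0.002,0,0.35],[0,0,-0.003,0,0.35],[0,0,-0.003,0,0.06],[0,0,-0.003,0,0.06],[0,0,-0.003,0,0.06],[0,0,-0.003,0,0.06],[0,0,-0.003,0,0.06],[0,0,-0.003,0,0.06],[0,0,-0.003,0,0.06]])

```text
time: 11.75
ee_pos: [0.496, 0.2643, 0.0139]
tool_rot: [-3.142, 0.0, -1.732]
wrist_force: [0.7, 0.2, 0.5]
finger_gap: 0.106
```

The gap reads 0.106, so the fingers are now on the spacer, and the real finger ends are about 22–30 mm short of the reported TCP. I'll open, go 10 mm deeper for a proper hold, then grip.

Call:
step_arm(moves=[[0,0,0,0,0.35],[0,0,0,0,0.35],[0,0,0,0,0.35],[0,0,-0.003,0,0.35],[0,0,-0.006,0,0.35],[0,0,-0.009,0,0.35],[0,0,-0.01,0,0.35],[0,0,-0.01,0,0.35],[0,0,-0.01,0,0.35],[0,0,-0.01,0,0.0]])

```text
time: 13.0
ee_pos: [0.496, 0.2644, 0.004]
tool_rot: [-3.141, 0.0, -1.732]
wrist_force: [-0.5, 0.7, 0.1]
finger_gap: 0.287
```

Call:
step_arm(moves=[[0,0,0,0,0],[0,0,0,0,0],[0,0,0,0,0],[0,0,0,0,0],[0,0,0,0,0],[0,0,0.01,0,0],[0,0,0.03,0,0],[0,0,0.06,0,0],[0,0,0.09,0,0],[0,0,0.09,0,0]])

```text
time: 14.25
ee_pos: [0.4974, 0.2656, 0.0971]
tool_rot: [-3.138, 0.004, -1.731]
wrist_force: [0.4, -0.3, 0.2]
finger_gap: 0.111
```

Run:
```python
from h import *
st=manip.state();print(st['time'],st['ee_pos'],st['tool_rot'],st['wrist_force'],st['torque'],st['finger_gap'])
a=manip.capture('wrist');s=manip.capture('scene')
A=cv2.resize(a[60:330,130:390],(480,498));S=cv2.resize(s[160:270,150:250],None,fx=3.1,fy=3.1,interpolation=cv2.INTER_CUBIC)
save(np.hstack([A,cv2.copyMakeBorder(S,0,498-S.shape[0],0,0,cv2.BORDER_CONSTANT)]),'g.png')
```

```text
14.25 [0.49740986 0.26557024 0.09713136] [-3.13820051  0.00424726 -1.73135756] [ 0.40703158 -0.30473643  0.2482584 ] [ 0.04841498  0.09946063 -0.00703756] 0.11111485835111255
```

Held this time: the gap is 0.111 (about 10 mm) with the arm lifted. Now I'll carry it to above the gap, with the spacer's underside about 2 mm above the TCP height.

Call:
step_arm(moves=[[0.005,-0.03,0.01,0.0,0],[0.02,-0.08,0.01,0.03,0],[0.035,-0.13,0.01,0.06,0],[0.05,-0.18,0.01,0.09,0],[0.06,-0.23,0.01,0.12,0],[0.075,-0.28,0.01,0.15,0],[0.085,-0.33,0.01,0.1745,0],[0.095,-0.38,0.01,0.1745,0],[0.098,-0.42,0.0,0.1745,0],[0.098,-0.436,-0.02,0.1745,0]])

```text
time: 15.6
ee_pos: [0.5937, -0.174, 0.0729]
tool_rot: [3.141, -0.0, -1.559]
wrist_force: [-0.6, -0.1, -0.9]
finger_gap: 0.11
```

Call:
step_arm(moves=[[0,0,-0.01,0,0],[0,0,-0.02,0,0],[0,0,-0.025,0,0],[0,0,-0.03,0,0],[0,0,-0.03,0,0],[0,0,-0.03,0,0],[0,0,-0.03,0,0],[0,0,-0.03,0,0],[0,0,-0.03,0,0],[0,0,-0.03,0,0]])

```text
time: 16.85
ee_pos: [0.594, -0.1717, 0.0439]
tool_rot: [-3.142, -0.0, -1.557]
wrist_force: [-0.3, -0.3, -0.8]
finger_gap: 0.113
```

Run:
```python
from h import *
st=manip.state();print(st['time'],st['ee_pos'],st['tool_rot'],st['wrist_force'],st['torque'],st['finger_gap'])
a=manip.capture('wrist');cv2.imwrite('pics/w3.png',a[...,::-1])
save(a,'h.png',(150,20,410,240),2.7)
def proj(C,p):
    c,e,M=C;q=M.T@(np.array(p)-e);q=q[:2]/q[2];q=q*(1+c['k1']*(q@q));return (q*c['fx']+[c['cx'],c['cy']]-[150,20]+.5)*2.7-.5
W=cam('wrist',st)
for n,p in dict(fenceR=[.6027,-.2652,.022],fence172=[.6013,-.172,.022],tileBR=[.5876,-.2466,.020],tileB172=[.5865,-.172,.02]).items(): print(n,proj(W,p))
```

```text
16.85 [ 0.59397995 -0.17172108  0.04388965] [-3.14153960e+00 -4.80763605e-07 -1.55736807e+00] [-0.33272201 -0.34275344 -0.82063412] [ 0.08114745  0.09312529 -0.02220901] 0.11323190388405469
fenceR [269.27450777 126.05443499]
fence172 [273.10540078 521.16318533]
tileBR [334.48218261 212.82853648]
tileB172 [331.84960162 519.32510229]
```

View pics/h.png

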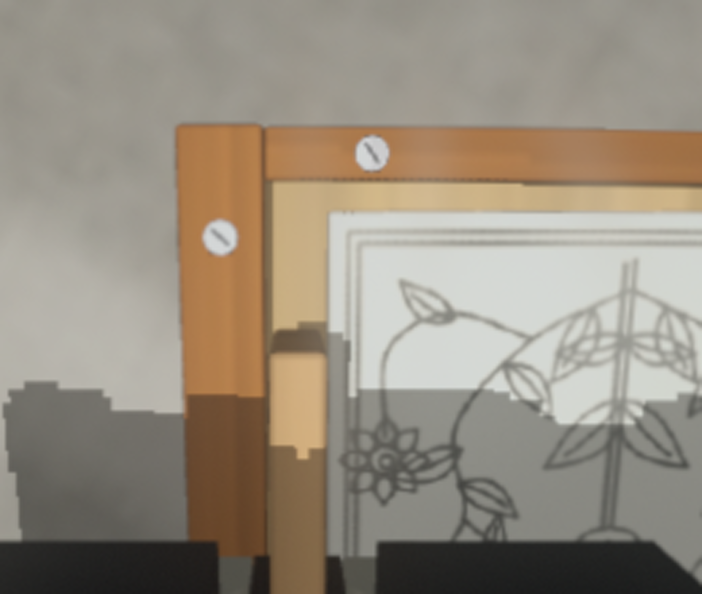

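The wrist view shows the fence face at column ≈265 and the tile's back edge at ≈328. The spacer's top spans 270–327, so it looks centred in the gap. One number in my projection disagrees, so I'll check it.

Run:
```python
from h import *
W=cam('wrist',dict(ee_pos=np.array([.59398,-.17172,.04389]),tool_rot=np.array([-3.1415396,0,-1.557368])))
def un(col,row): return np.array([[(col+.5)/2.7-.5+150,(row+.5)/2.7-.5+20]])
print(W[1],W[2])
for n,c,r,z in(('fence a',264,140,.022),('fence b',266,390,.022),('fence c',267,540,.022),('tile a',328,213,.02),('tile b',328,325,.02),('tile front-dir',702,213,.02),('spacer L',270,355,.082),('spacer R',327,355,.082),('spacer L2',270,540,.082),('spacer R2',325,540,.082),('tcp axis',297,540,.02)):
    print(n,np.round(pix2w(W,un(c,r),z)[0]*1000,1))
```

```text
[ 0.59586336 -0.2421035   0.22618064] [[-0.99991808 -0.01266508 -0.00185041]
 [-0.01270443  0.96446988  0.26388718]
 [-0.00155749  0.26388907 -0.96455178]]
fence a [ 603.9 -262.2   22. ]
fence b [ 603.2 -205.3   22. ]
fence c [ 602.8 -167.    22. ]
tile a [ 589.1 -246.5   20. ]
tile b [ 588.5 -220.8   20. ]
tile front-dir [ 501.7 -248.3   20. ]
spacer L [ 600.4 -222.    82. ]
spacer R [ 590.8 -222.2   82. ]
spacer L2 [ 600.2 -189.1   82. ]
spacer R2 [ 590.4 -189.2   82. ]
tcp axis [ 595.2 -166.3   20. ]
```

Per the wrist camera, the spacer and the gap agree to within 0.3 mm, and there's about 2.4 mm of room on each side. Lowering it now.

Call:
step_arm(moves=[[0,0,-0.006,0,0],[0,0,-0.012,0,0],[0,0,-0.017,0,0],[0,0,-0.021,0,0],[0,0,-0.025,0,0],[0,0,-0.028,0,0],[0,0,-0.03,0,0],[0,0,-0.032,0,0],[0,0,-0.033,0,0],[0,0,-0.033,0,0]])

```text
time: 18.15
ee_pos: [0.5939, -0.1717, 0.0108]
tool_rot: [3.142, -0.0, -1.557]
wrist_force: [-0.1, -0.2, -0.8]
finger_gap: 0.111
```

Call:
step_arm(moves=[[0,0,0,0,0],[0,0,-0.0005,0,0],[0,0,-0.0005,0,0],[0,0,-0.001,0,0],[0,0,-0.001,0,0],[0,0,-0.001,0,0],[0,0,-0.001,0,0],[0,0,-0.001,0,0],[0,0,-0.001,0,0],[0,0,-0.001,0,0]])

```text
time: 19.4
ee_pos: [0.594, -0.1717, 0.0099]
tool_rot: [-3.142, -0.0, -1.557]
wrist_force: [-0.1, -0.8, 1.1]
finger_gap: 0.108
```

Run:
```python
from h import *
st=manip.state();print(st['time'],st['ee_pos'],st['wrist_force'],st['torque'],st['finger_gap'])
```

```text
19.4 [ 0.59401992 -0.17168769  0.00988375] [-0.07818338 -0.76703355  1.11702583] [ 0.07498082  0.07799488 -0.02938202] 0.1079493604826011
```

At about seating height. Release gently and rise.

Call:
step_arm(moves=[[0,0,0,0,0.14],[0,0,0,0,0.18],[0,0,0,0,0.25],[0,0,0,0,0.3],[0,0,0,0,0.3],[0,0,0.01,0,0.3],[0,0,0.03,0,0.3],[0,0,0.06,0,0.3],[0,0,0.1,0,0.3],[0,0,0.12,0,0.3]])

```text
time: 20.65
ee_pos: [0.5951, -0.1719, 0.1332]
tool_rot: [-3.138, -0.0, -1.557]
wrist_force: [-0.2, -0.4, -0.1]
finger_gap: 0.299
```

Run:
```python
from h import *
st=manip.state();print(st['time'],st['ee_pos'],st['wrist_force'],st['finger_gap'],st['tool_rot'])
a=manip.capture('wrist');cv2.imwrite('pics/w4.png',a[...,::-1]);C=cam('wrist',st)
s=manip.capture('scene');cv2.imwrite('pics/s4.png',s[...,::-1])
b=cv2.resize(a[110:240,150:410],None,fx=2.9,fy=2.9,interpolation=cv2.INTER_CUBIC)
c=cv2.resize(s[140:220,230:370],None,fx=2.9,fy=2.9,interpolation=cv2.INTER_CUBIC)
c=cv2.copyMakeBorder(c,0,0,0,b.shape[1]-c.shape[1],cv2.BORDER_CONSTANT)
save(np.vstack([b[:365],c]),'i.png');print(b.shape,c.shape)
```

```text
20.65 [ 0.59512053 -0.17185729  0.13323836] [-0.23546663 -0.37816679 -0.06447744] 0.2989118534675869 [-3.13782481e+00 -4.95879470e-04 -1.55692449e+00]
(377, 754, 3) (232, 754, 3)
```

View pics/i.png

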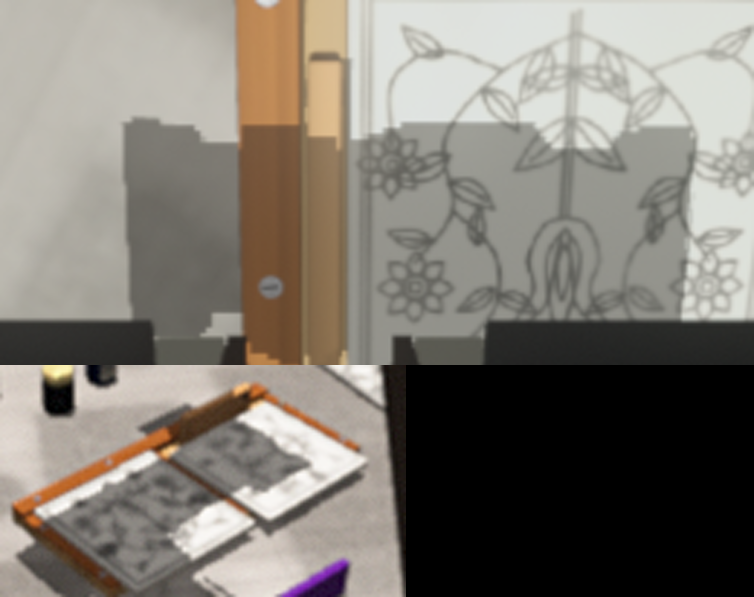

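The picture shows the spacer standing upright in the gap (columns 308–342), between the fence at 302 and the tile at about 350. Next I'll check how much room there is near the purple piece before pushing.

Run:
```python
from h import *
b=cv2.imread('pics/top_raw.png')[...,::-1].astype(int)
m=(b[...,2]-b[...,1]>40)&(b[...,0]>b[...,1]+15);m[:270]=0;ys,xs=np.where(m);k=(xs>270)&(xs<330);ys,xs=ys[k],xs[k]
print(xs.min(),xs.max(),ys.min(),ys.max())
print(pix2w(cam('top'),[(xs.min(),ys.min()),(xs.max(),ys.max())],.03))
st=manip.state();print(st['joint_pos'],st['ee_pos'])
```

```text
279 323 285 290
[[ 0.34568697  0.00395541  0.03      ]
 [ 0.33522806 -0.09576354  0.03      ]]
[ 3.40324289e-02  3.16433801e-01 -2.13487013e-01  8.27587040e-04
 -1.03523235e+00 -2.05824137e-02] [ 0.59576898 -0.17191456  0.13360017]
```

Call:
step_arm(moves=[[-0.01,0,0.0,0.0,0.1],[-0.03,0,0,0.15,0],[-0.05,0,0,0.32,0],[-0.07,0,0,0.5,0],[-0.09,0,0,0.68,0],[-0.11,0,0,0.86,0],[-0.13,0,0,1.04,0],[-0.15,-0.001,0,1.22,0],[-0.17,-0.002,0,1.4,0],[-0.189,-0.003,0,1.5705,0]])

```text
time: 22.0
ee_pos: [0.4028, -0.1747, 0.1288]
tool_rot: [-3.141, 0.002, 0.019]
wrist_force: [-0.4, -0.6, 0.4]
finger_gap: 0.003
```

Call:
step_arm(moves=[[0,0,-0.03,0,0],[0,0,-0.06,0,0],[0,0,-0.09,0,0],[0,0,-0.115,0,0],[0,0,-0.13,0,0],[0,0,-0.137,0,0],[0,0,-0.142,0,0],[0,0,-0.144,0,0],[0,0,-0.145,0,0],[0,0,-0.145,0,0]])

```text
time: 23.25
ee_pos: [0.4052, -0.1747, -0.0149]
tool_rot: [3.142, -0.001, 0.013]
wrist_force: [0.4, -1.2, 0.5]
finger_gap: 0.005
```

Call:
step_arm(moves=[[0,0,-0.001,0,0],[0,0,-0.002,0,0],[0,0,-0.003,0,0],[0.006,0,-0.003,0,0],[0.012,0,-0.003,0,0],[0.017,0,-0.003,0,0],[0.02,0,-0.003,0,0],[0.022,0,-0.003,0,0],[0.024,0,-0.003,0,0],[0.026,0,-0.003,0,0]])

```text
time: 24.5
ee_pos: [0.4305, -0.1747, -0.0182]
tool_rot: [-3.142, 0.001, 0.013]
wrist_force: [-4.4, -0.5, 1.8]
finger_gap: 0.002
```

Call:
step_arm(moves=[[0.0005,0,0,0,0],[0.001,0,0,0,0],[0.0015,0,0,0,0],[0.002,0,0,0,0],[0.0025,0,0,0,0],[0.003,0,0,0,0],[0.0035,0,0,0,0],[0.004,0,0,0,0],[0.004,0,0,0,0],[0.004,0,0,0,0]])

```text
time: 25.75
ee_pos: [0.4351, -0.1747, -0.0181]
tool_rot: [3.142, -0.0, 0.013]
wrist_force: [-2.2, 0.4, -0.7]
finger_gap: 0.004
```

Call:
step_arm(moves=[[0.0003,0,0,0,0],[0.0006,0,0,0,0],[0.0009,0,0,0,0],[0.0012,0,0,0,0],[0.0015,0,0,0,0],[0.0015,0,0,0,0],[0.0015,0,0,0,0],[0.0015,0,0,0,0],[0.0015,0,0,0,0],[0.0015,0,0,0,0]])

```text
time: 27.0
ee_pos: [0.4357, -0.1747, -0.0182]
tool_rot: [-3.142, 0.001, 0.013]
wrist_force: [-5.7, 1.7, 4.3]
finger_gap: 0.004
```

Run:
```python
from h import *
st=manip.state();print(st['time'],st['ee_pos'],st['wrist_force'],st['torque'])
w=manip.capture('wrist');t=manip.capture('top');s=manip.capture('scene')
for n,i in(('w5',w),('t5',t),('s5',s)): cv2.imwrite(f'pics/{n}.png',i[...,::-1])
C=cam('wrist',st)
def proj(C,p):
    c,e,M=C;q=M.T@(np.array(p)-e);q=q[:2]/q[2];q=q*(1+c['k1']*(q@q));return q*c['fx']+[c['cx'],c['cy']]
def prof(C,im,y,xs,z=.02):
    g=cv2.cvtColor(im,cv2.COLOR_RGB2GRAY)
    p=np.array([proj(C,[x,y,z]) for x in xs],np.float32)
    return cv2.remap(g,p[None,:,0],p[None,:,1],cv2.INTER_LINEAR)[0]
T=cam('top')
xs=np.arange(.425,.465,.002)
print('xs',xs.round(3))
for y in(-.02,.02,-.06,-.115,-.135,-.215,-.235): print('wrist',y,proj(C,[.445,y,.02]).round(),prof(C,w,y,xs))
for y in(.02,-.02,-.06,-.105,-.245): print('top',y,prof(T,t,y,xs))
xb=np.arange(.572,.63,.002)
print('xb',xb.round(3))
for y in(.02,-.11,-.172,-.235): print('topback',y,prof(T,t,y,xb))
```

```text
27.0 [ 0.43568869 -0.17470988 -0.01823084] [-5.66284568  1.66278311  4.25913782] [ 0.12468334  2.03604075 -0.00850468]
xs [0.425 0.427 0.429 0.431 0.433 0.435 0.437 0.439 0.441 0.443 0.445 0.447
 0.449 0.451 0.453 0.455 0.457 0.459 0.461 0.463 0.465]
wrist -0.02 [-40. 233.] [0 0 0 0 0 0 0 0 0 0 0 0 0 0 0 0 0 0 0 0 0]
wrist 0.02 [-106.  231.] [0 0 0 0 0 0 0 0 0 0 0 0 0 0 0 0 0 0 0 0 0]
wrist -0.06 [ 32. 235.] [ 89  85  79  74  59  38  94  95  94  94  92 176 196 141 144 194 196 196
 196 196 142]
wrist -0.115 [140. 237.] [ 30  49  49  50  50  51  48  45  36  35  37  39  41  67 113 102 126 126
 192 200 200]
wrist -0.135 [180. 238.] [ 29  29  30  49  49  51  48  43  36  33  36  38  40  44  46  92 125 126
 164 188 184]
wrist -0.215 [343. 240.] [ 47  48  48  49  49  50  51  44  45  31  33  34  38  41  43  99 112 126
 123 151 201]
wrist -0.235 [383. 240.] [ 47  47  47  48  48  49  49  42  44  29  29  32  34  86 109 117  98 125
 126 142 200]
top 0.02 [ 53  51  50  47  46  48  45  44  41  37  38  36  51 103 168 200 200 201
 201 200 200]
top -0.02 [ 53  52  51  49  47  49  46  44  42  40  37  3
[... 324 characters left out ...]
.582 0.584 0.586 0.588 0.59  0.592 0.594
 0.596 0.598 0.6   0.602 0.604 0.606 0.608 0.61  0.612 0.614 0.616 0.618
 0.62  0.622 0.624 0.626 0.628 0.63 ]
topback 0.02 [200 201 197 192 190 195 200 201 195 175 161 168 178 151 110 104 101 101
 103 102 101 101 101  96 107 123 133 132 130 130]
topback -0.11 [201 200 199 198 196 190 182 182 192 182 166 157 154 141 105  86  99  98
  97 100 103 105 108 109 109 116 122 125 125 126]
topback -0.172 [200 199 199 200 199 195 176 167 149 111  74  76 136 160 155 142 124 105
  96 100 103 103 103 103 106 120 143 154 155 154]
topback -0.235 [197 197 198 198 200 198 188 177 178 190 177 156 148 129  92  66  92 103
  99 103 108 107 100  98 101  95 106 120 127 126]
```

Run:
```python
from h import *
def proj(C,p):
    c,e,M=C;q=M.T@(np.array(p)-e);q=q[:2]/q[2];q=q*(1+c['k1']*(q@q));return q*c['fx']+[c['cx'],c['cy']]
T=cam('top');print(T[1],proj(T,[.4455,-.02,.02]),pix2w(T,proj(T,[.4455,-.02,.02]),.02),pix2w(T,[(290,241)],.02))
t0=cv2.imread('pics/top_raw.png',0);t5=cv2.imread('pics/t5.png',0)
for c in(260,275,290,305,312): print(c,t0[228:248,c],t5[228:248,c])
for c in(260,290): print('back',c,t0[166:182,c],t5[166:182,c])
```

```text
[0.5113392  0.06439661 0.89025598] [289.59115703 240.34205133] [[ 0.4455 -0.02    0.02  ]] [[ 0.44400737 -0.02095337  0.02      ]]
260 [154 138 142 128 116 123 156 173 174 149 115 142 154 133 124 121 116 114
 115 117] [178 161 163 147 133 145 180 199 198 170 101  30  36  35  37  41  44  45
  50  46]
275 [151 160 171 173 174 173 173 172 174 155 131 152 155 138 134 137 135 131
 128 124] [173 182 198 200 198 200 201 200 199 160  66  33  32  38  38  44  43  46
  51  46]
290 [136 129 118 147 174 173 173 174 175 145 114 142 153 135 134 132 134 135
 136 137] [157 150 139 173 199 200 201 199 199 151  43  34  37  38  42  42  44  48
  46  50]
305 [164 130 104 129 156 168 173 173 172 153 132 152 156 136 129 130 130 126
 127 127] [189 147 122 145 177 198 199 198 179 118  26  37  40  38  41  41  45  49
  48  47]
312 [174 173 171 173 173 172 174 174 174 151 123 149 156 134 131 128 130 131
 129 128] [198 198 198 200 197 200 195 190 155  78  30  35  40  40  42  44  47  46
  48  51]
back 260 [ 85  83  87  90  88  85  91 103 143 160 133 141 169 173 172 173] [ 99  99 101 104 105 101 108 120 164 185 151 166 195 201 200 202]
back 290 [ 86  86  84  90  85  86  86  94 138 158 123 132 165 173 175 174] [ 99 102 103 100  98 100 101 105 157 182 144 157 193 201 199 201]
```

Call:
step_arm(moves=[[0.0003,0,0,0,0],[0.0006,0,0,0,0],[0.0008,0,0,0,0],[0.001,0,0,0,0],[0.001,0,0,0,0],[0.001,0,0,0,0],[0.001,0,0,0,0],[0.001,0,0,0,0],[0.001,0,0,0,0],[0.001,0,0,0,0]])

```text
time: 28.4
ee_pos: [0.4357, -0.1748, -0.0184]
tool_rot: [-3.141, 0.003, 0.013]
wrist_force: [-8.3, 0.2, 5.6]
finger_gap: 0.002
```

```bash
cat > edge.py <<'E'
from h import *
def proj(C,p):
    c,e,M=C;q=M.T@(np.array(p)-e);q=q[:2]/q[2];q=q*(1+c['k1']*(q@q));return q*c['fx']+[c['cx'],c['cy']]
T=cam('top');st=manip.state();print(st['time'],st['ee_pos'],st['wrist_force'],st['torque'])
t6=manip.capture('top')[...,::-1].copy();cv2.imwrite('pics/t%d.png'%(st['time']*100),t6)
xs=np.arange(.580,.612,.001)
for n,im in(('t0',cv2.imread('pics/top_raw.png')),('t5',cv2.imread('pics/t5.png')),('now',t6)):
  f=im.astype(np.float32);sat=(f[...,2]-f[...,0])/f.sum(2)*300
  for ys in(np.arange(-.118,-.103,.002),np.arange(-.245,-.227,.002)):
    P=np.array([[proj(T,[x+(-.172-y)*.0135,y,.02]) for x in xs] for y in ys],np.float32)
    pr=cv2.remap(sat,P[...,0],P[...,1],cv2.INTER_LINEAR).mean(0)
    print(n,ys[0].round(3),pr[::1].round().astype(int).tolist())
E
python3 edge.py
```

```text
28.4 [ 0.4356813  -0.1747516  -0.01838713] [-8.26346761  0.18469305  5.62244151] [ 0.2177837   2.79713656 -0.00729859]
t0 -0.118 [5, 5, 5, 6, 8, 17, 27, 39, 52, 63, 63, 63, 63, 63, 63, 63, 63, 63, 62, 63, 64, 77, 100, 117, 118, 119, 120, 121, 119, 116, 115, 117, 119]
t0 -0.245 [7, 7, 6, 6, 5, 9, 15, 27, 43, 59, 61, 62, 62, 62, 62, 62, 62, 62, 63, 67, 72, 83, 102, 120, 119, 118, 110, 100, 88, 75, 63, 62, 60]
t5 -0.118 [0, 1, 2, 3, 5, 5, 6, 5, 4, 5, 11, 18, 31, 46, 55, 59, 62, 62, 62, 63, 63, 75, 95, 110, 114, 117, 117, 116, 115, 115, 114, 115, 116]
t5 -0.245 [3, 4, 4, 5, 6, 6, 6, 6, 5, 5, 12, 19, 31, 45, 55, 59, 63, 63, 64, 67, 72, 80, 93, 105, 107, 109, 104, 96, 86, 75, 64, 62, 59]
now -0.118 [0, 1, 2, 3, 4, 5, 6, 5, 4, 5, 12, 18, 32, 46, 55, 59, 62, 62, 61, 62, 63, 75, 96, 112, 114, 117, 117, 117, 116, 115, 115, 114, 114]
now -0.245 [3, 4, 5, 5, 6, 6, 6, 6, 5, 5, 13, 20, 31, 45, 54, 58, 62, 62, 63, 66, 69, 77, 92, 106, 108, 110, 104, 95, 85, 74, 62, 61, 59]edge.py:8: RuntimeWarning: invalid value encountered in divide
  f=im.astype(np.float32);sat=(f[...,2]-f[...,0])/f.sum(2)*300
```

The last 1 mm of push raised the force from 5.7 to 8.3 N and the tile didn't move, so the stack is tight. The gap is 10.1 mm at both ends. Handing in.

Run:
```python
from h import *
st=manip.state();print(st['time'],st['wrist_force'],st['ee_pos']);print(manip.sign_off())
```

```text
28.45 [-6.69692084  0.79432602  5.39794381] [ 0.43569531 -0.17473704 -0.01837475]
the job is handed in; nothing more can be done
None
```

The spacer stands on edge behind the middle of the short tile, in the right-hand bay. The tile is pushed tight against it, and the spacer against the fence. I handed in at 28.45 s with the arm still pressing at about 7–8 N.

**What I did:** I took the beech spacer from the rack, lowered it into the gap, let go, and pushed the tile back by the middle of its front edge with closed fingers.

**Checks that passed**
- The short tile moved about 5 mm. The top camera shows a gap of about 10.1 mm to the fence, equal at both ends, so the tile is square to it.
- Another 1 mm of commanded push raised the force from 5.7 to 8.3 N without moving the tile.
- The full-size tile's back edge is unchanged in the top camera.

**What failed, disagreed or went unchecked**
- **First grasp:** it closed on nothing. The finger ends appear to sit about 22–30 mm short of the reported TCP, so I gripped lower and worked to that offset afterwards.
- **Camera offset:** the wrist and top cameras disagreed by about 1.3 mm in absolute x. Measured relative to the gap, the spacer was centred to within 0.3 mm.
- **Flush front edges:** the gripper hid the short tile's front edge, so flushness is inferred from the 10 mm gap, not seen.
- **Vertical load:** about 5 N of vertical force acts at the finger as well, probably friction on the tile's edge.
- **Left alone:** I kept clear of the red packer, jars and pounce bag, but did not measure them again at the end.

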